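# Set the kettle power dial

## Robot

A 6-joint arm with a two-finger parallel gripper is mounted at the origin on the work surface. World frame = base frame: x ahead of the robot, y to its left, z up, the work surface at z = 0. Lengths are in mm, angles in rad, forces in N, time in s.
With the tool pointing down it reaches from about 300 to 775 mm from the base axis. Payload 14.6 kg.
Tool frame: the origin (TCP) lies at the very end of the fingers, on their centre line; the grasp point (between the pads) lies 19 mm behind it; z points along the fingers, y is the line along which they close (so a half turn about z gives the same grasp; the last joint's range is limited). The gripper opens to 94 mm and grips with 3 to 60 N. Pads are 16 mm wide; open, the fingers measure 119 mm over their backs; the gripper's body (75 mm by 177 mm) begins 78 mm behind the grasp point.
Start: joints at [1.137, 0.3, 1.521, -0, 1.321, -0.067], TCP at [197.243, 513.405, 205.446] pointing down, gripper open.
Joint ranges: [-3.03, 3.03], [-0.79, 2.21], [0.23, 2.52], [-1.04, 4.18], [0, 3.07], [-2.55, 2.55]. Speed limits (rad/s): [2.22, 2.22, 2.57, 3.14, 3.14, 3.14].

## Interface

Orientations are given as [roll, pitch, yaw] about the fixed x, y, z axes, in that order (R = Rz(yaw) Ry(pitch) Rx(roll)).
In Python, from cell import manip gives the robot as it stands.
- The arm moves only by the tool servo_tool, never from a script. Its argument "rows" is a list of rows, each a list of 7 numbers: the turn, a rotation vector about the world's x, y, z in degrees, then the shift along the world's x, y, z in mm, then the closure, from 0 (fully open) to 1 (shut). In form: [[rx, ry, rz, dx, dy, dz, fingers], ...]. A call has 1 to 20 rows; each row shifts and turns the commanded pose from where the row before left it; what a row does not reach is not made up. A row lasts 1/8 s, in which the tool goes at most 62.5 mm and 10.7 degrees, less where a joint would pass 70% of its speed; a pose out of reach is approached as far as the arm can. A call with a gripper value outside its range is refused whole. The fingers move at their own pace and stop on an object; "grip_force" is the grip in N (left out, the last holds). Time passes only in rows, so rows that do not move let the fingers close. It gives the time, the measured TCP pose, the force, the opening and the grip force at its end, in the units of the state.
- manip.read_state(): the state, without advancing time (a new reading comes with each control period).
- manip.camera(name): name is "side" or "top"; returns the picture (384x512x3 uint8, red, green, blue); there is no depth.
- manip.camera_info(name): a dict with "fx", "fy", "cx", "cy" (pixels), "position" and "rotation" of the camera in the world. Camera axes: x right, y down, z forward; pixel columns grow to the right and rows downward; lengths in mm; the calibration is good to about 2 mm. A picture is of the moment at which its call begins. camera_info takes no time and is no camera call.
- manip.sign_off(): hands the job in; it is judged then, once.
The state is a dict: "clock": time; "joints": joint angles; "qd": joint speeds; "effort": joint torques, N m; "eef_pos": TCP position; "eef_rot": TCP orientation; "wrist_force": force on the tool from outside, world axes, zero at the start; "moment": the same for the moment, N m; "finger_gap": finger opening in mm; "finger_force": force on a finger pad.
Only numpy, scipy, OpenCV 4.12 (cv2) and the standard library are available. Lean on these libraries where they do the work, as an engineer would, in place of code of your own. Each camera call takes 0.05 s, during which the arm holds its last target. There are 200 camera calls.

## Task

The hop jar has been left on the ledge of the kettle controller, in front of the dial: first stand it upright on the white drip tray beside the beaker, without tipping it over. Then turn the controller's dial clockwise until its white pointer line points straight at the steel set tab on the scale, and let go. Do not shift the set tab, and leave the other things standing around where they are.

Things in the scene. Friction and masses are not known exactly. Their poses are not given: they have to be found in the camera images.
- console: black kettle controller, fixed, 250 mm deep (x), 260 wide (y); origin under its centre, z up, front faces its own -x. Flat front ledge 50 mm high, x = -125 to -35 mm. Behind it the panel slopes up at 25 degrees, from height 50 mm at x = -35 to 125 mm at x = 125. The dial's axis, square to the panel, meets it at (35, 45, 83) mm in this frame; a flat display fills the other half
- dial_grip (a point): grip point on the dial's axis, 28 mm out from the panel; z = the axis, outwards; x points to the white pointer line and turns with the dial. Fluted round black knob, 44 mm diameter, 7 to 42 mm out from the panel, on a turning skirt 76 mm in diameter, 7 high. Range 270 degrees, the scale's gap towards the ledge. Turns 110 to 230 degrees clockwise seen from outside. Stiff: 0.12 N m
- dial_pointer (a point): outer end of the white pointer line, on top of the skirt, 36 mm from the dial's axis, 7 mm out from the panel; turns with the dial
- tab_mark (a point): where the outer end of the pointer line must come: 36 mm from the dial's axis, 7 mm out from the panel, right in front of the steel set tab's nose. The tab (16 x 14 x 6 mm, nose 4 mm wide) sits on the rim of the round aluminium scale, 40 to 62 mm from the axis, up to 8 mm out from the panel. It slides stiffly if pushed: do not push it
- hop_jar: closed clear glass jar with steel lid and paper label, 60 mm in diameter, 130 high, 0.25 to 0.5 kg; origin under its centre, z up. Starts on the console's ledge right in front of the dial
- tray: white drip tray, fixed, 180 mm (its x) by 280 mm (its y), rim 16 mm high and 5 mm thick; origin under its centre
- tray_floor (a point): centre of the drip tray's floor, top surface, 5 mm above the table; axes as the tray's
- tin: small plain aluminium tin (40 mm wide, 40 high), origin under its centre; stands on the console's ledge; bystander, leave alone
- beaker: open glass beaker (68 mm wide, 90 high), origin under its centre; stands on one half of the drip tray; bystander, leave alone
- fitting: brass fitting 36 mm wide, 42 high, between the console and the tray; bystander
- spray: white spray bottle 190 mm tall, at the left side; bystander
- yeast_jar: wider amber glass jar (80 mm wide, 120 high) at the right side; bystander

How it is judged:
By the outcome, as a careful person would: the job done as asked, in the order asked, and still so for the second after the job is handed in, with the robot touching nothing.
It also fails if it takes over 72 s, if anything falls off the work surface, if the arm or the gripper's body presses on something with over 40 N, if the wrist force passes 120 N, or if a joint passes its speed limit or range.

## Working session

There is one attempt and no reset: what is moved stays moved. The work goes in short steps, Python scripts to look and compute and a tool call to move; the robot and the scene stay as the last step left them, time stands still between calls to the robot, and variables do not carry over. Pictures are saved under pics/ and viewed, at most 10 in all, crops included, and the job is handed in when it is done.

Besides the shell and the picture viewer there is one more tool, called after "Request:" by a JSON object that holds its "fn" and its "kwargs", one argument or row to a line. servo_tool: Moves the arm, as the interface text tells. Its arguments: {"type":"object","properties":{"rows":{"type":"array","items":{"type":"array","items":{"type":"number"}}},"grip_force":{"type":"number"}},"required":["rows"]}

```bash
mkdir -p pics; ls; python3 - <<'E'
from cell import manip
import cv2
for n in("side","top"):
    im=manip.camera(n); cv2.imwrite(f"pics/{n}0.png",im[:,:,::-1]); print(n,manip.camera_info(n))
s=manip.read_state(); print(s)
E
```

```text
pics
side {'fx': 371.65858865023847, 'fy': 371.65858865023847, 'cx': 267.09970355049137, 'cy': 187.82427979411378, 'position': array([283.50744647, 786.6376243 , 718.02151501]), 'rotation': array([-2.23589124, -0.0194454 , -2.83762162])}
top {'fx': 349.87707582250664, 'fy': 349.87707582250664, 'cx': 260.5418658055541, 'cy': 195.66269880685275, 'position': array([ 406.26999669,  -17.99996983, 1097.74523654]), 'rotation': array([-3.02647975,  0.01272431, -1.55924717])}
{'clock': 0.1, 'joints': array([ 1.13739893e+00,  3.00390867e-01,  1.52152622e+00, -1.96349575e-05,
        1.32069276e+00, -6.66062240e-02]), 'qd': array([-5.01983957e-04, -1.37835374e-03, -1.70172577e-03, -1.39948625e-03,
       -1.97189846e-04, -3.79006271e-05]), 'effort': array([ 1.92056441e-04, -5.32640469e+01, -3.53280544e+01,  7.08972942e-02,
        2.35706067e-02, -7.70133192e-05]), 'eef_pos': array([197.15296461, 513.19573621, 204.95354699]), 'eef_rot': array([-3.14057646e+00, -4.87239004e-05,  2.77480633e+00]), 'wrist_force': array([ 0.36002874, -0.89417963, -0.10298902]), 'moment': array([ 0.02127197,  0.02522276, -0.00591546]), 'finger_force': 0.0, 'finger_gap': 94.13170853483919}
```

View pics/side0.png

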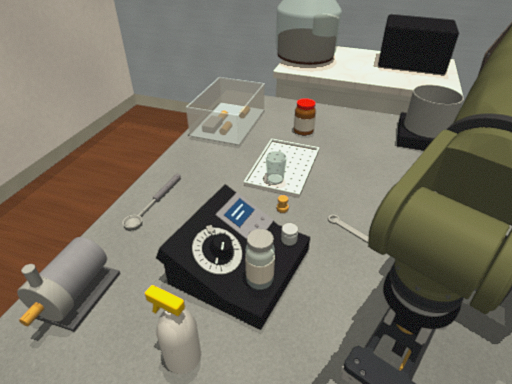

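View pics/top0.png

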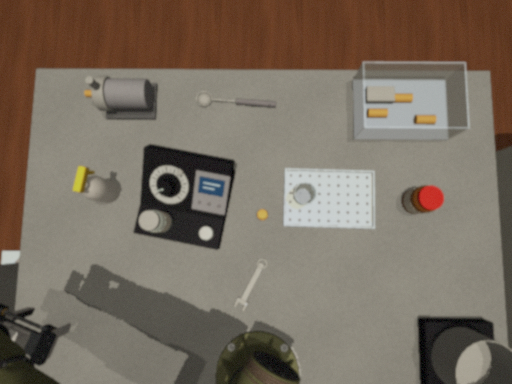

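Both views show the controller (top ≈(188,197)), with the jar at (153,222) and the tray at (330,198). The beaker stands on the tray's left half. I'll enlarge crops for measurement.

```bash
python3 - <<'E'
import cv2
t=cv2.imread("pics/top0.png"); s=cv2.imread("pics/side0.png")
cv2.imwrite("pics/t1.png",cv2.resize(t[140:255,125:245],None,fx=5,fy=5,interpolation=cv2.INTER_CUBIC))
cv2.imwrite("pics/s1.png",cv2.resize(s[180:325,150:315],None,fx=4,fy=4,interpolation=cv2.INTER_CUBIC))
cv2.imwrite("pics/t2.png",cv2.resize(t[155:240,250:390],None,fx=5,fy=5,interpolation=cv2.INTER_CUBIC))
E
```

```text
(no output)
```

View pics/t1.png

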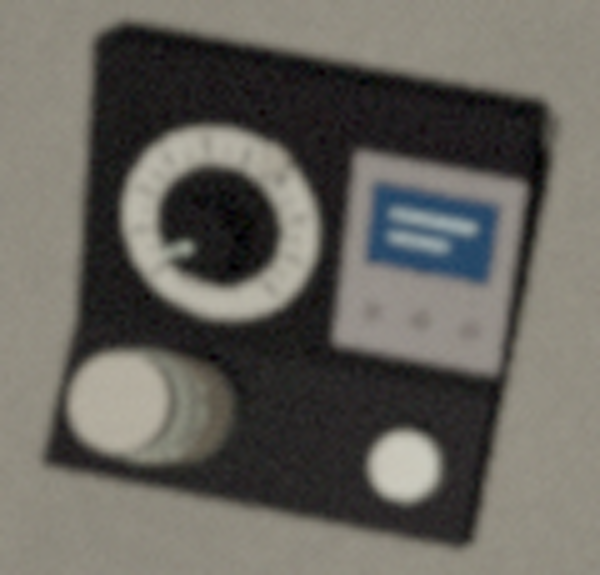

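View pics/s1.png

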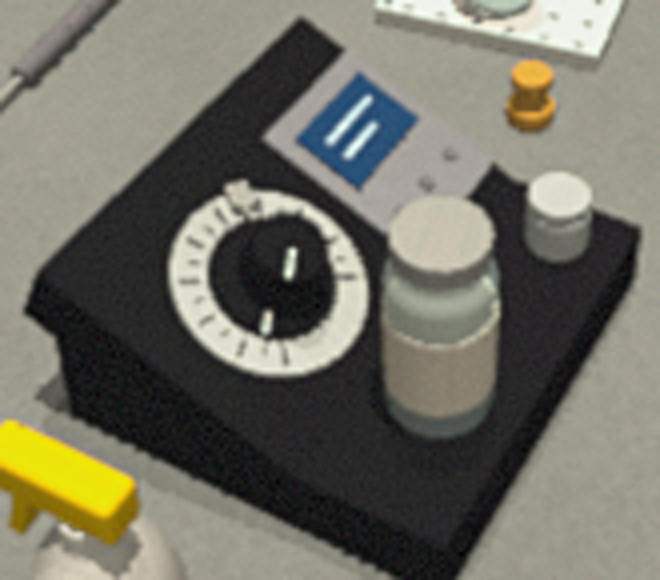

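View pics/t2.png

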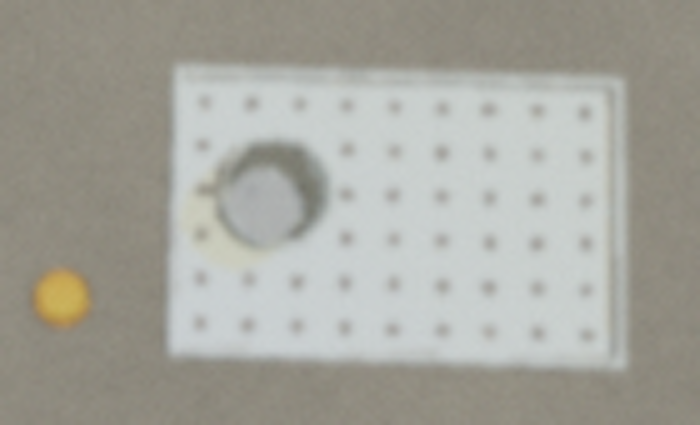

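In the top crop, I read these positions:
- Dial ring centred at (221,223), pointer tip (168,260), tab (284,166).
- Jar lid centred at (119,401).
- Console corners (47,462), (468,545), (550,105), (98,28).

The side crop shows the tab at (240,195) and the pointer tip at (266,332). In the tray crop the corners are clear and the beaker is on the left half.

```bash
cat > h.py <<'E'
import numpy as np, cv2
from scipy.optimize import least_squares
from scipy.spatial.transform import Rotation as Ro
from cell import manip
def cam(n):
    i=manip.camera_info(n); return i,Ro.from_euler('xyz',i['rotation']).as_matrix()
C={n:cam(n) for n in("side","top")}
def proj(n,p):
    i,R=C[n]; q=(np.atleast_2d(p)-i['position'])@R
    return np.c_[i['fx']*q[:,0]/q[:,2]+i['cx'],i['fy']*q[:,1]/q[:,2]+i['cy']]
def ray(n,uv):
    i,R=C[n]; return i['position'],R@np.array([(uv[0]-i['cx'])/i['fx'],(uv[1]-i['cy'])/i['fy'],1])
def hit(n,uv,p0,nrm):
    o,d=ray(n,uv); return o+d*(((p0-o)@nrm)/(d@nrm))
Z=np.array([0,0,1.])
def atz(n,uv,z): return hit(n,uv,np.array([0,0,z]),Z)
def un(uv,s,off): return (np.array(uv,float)+.5)/s-.5+np.array(off)
T1=lambda *uv:un(uv,5,(125,140)); S1=lambda *uv:un(uv,4,(150,180)); T2=lambda *uv:un(uv,5,(250,155))
a=np.radians(25); N=np.array([-np.sin(a),0,np.cos(a)]); E1=np.array([np.cos(a),0,np.sin(a)]); D=np.array([35,45,83.])
def W(c,p): return Ro.from_euler('z',c[2]).apply(p)+[c[0],c[1],0]
E
cat > m.py <<'E'
from h import *
obs=[("top",(-125,130,50),T1(47,462)),("top",(-125,-130,50),T1(468,545)),("top",(125,-130,125),T1(551,105)),("top",(125,130,125),T1(98,28)),
("top",D+2*N,T1(221,223)),("side",D+2*N,S1(269,284)),("side",(125,130,125),S1(38,278)),("side",(125,-130,125),S1(302,18)),("side",(-125,-130,50),S1(640,235))]
def f(c): return np.concatenate([(proj(n,W(c,np.array(p,float)))-uv)[0] for n,p,uv in obs])
r=least_squares(f,[550,200,-.2],loss='soft_l1',x_scale=[100,100,.1]); c=r.x
print("console",c,np.degrees(c[2])); print(f(c).reshape(-1,2).round(1))
print("dial",W(c,D),"axis",W([0,0,c[2]],N))
dw=W(c,D); nw=W([0,0,c[2]],N)
def ang(n,uv,h):
    # correct dial centre with camera's own ring centre
    p=hit(n,uv,dw+h*nw,nw); ce=hit(n,T1(221,223) if n=="top" else S1(269,284),dw+2*nw,nw)+ (h-2)*nw
    v=p-ce; x=v@W([0,0,c[2]],E1); y=v@W([0,0,c[2]],np.array([0,1.,0])); return np.degrees(np.arctan2(y,x)).round(1),np.hypot(x,y).round(1)
print("ptr",ang("top",T1(168,260),7),ang("side",S1(266,332),7)); print("tab",ang("top",T1(284,166),8),ang("side",S1(240,195),8))
print("jar",atz("top",T1(119,401),180),atz("side",S1(441,236),180))
print("tin",atz("top",T1(404,466),90))
q=[atz("top",T2(*u),16) for u in((177,65),(627,78),(628,368),(168,354))]; print("tray",np.round(q),np.mean(q,0))
print("beaker",atz("top",T2(272,195),45),"fitting",atz("top",T2(62,298),42))
print("spray",atz("top",(97,188),100),"yeast",atz("top",(430,198),120))
E
python3 m.py
```

```text
console [ 5.12434267e+02  2.26661239e+02 -1.80263262e-01] -10.328324139150146
[[-0.9  0.4]
 [-0.2  0.6]
 [-2.4  2. ]
 [-0.8  0.6]
 [ 0.4  0.1]
 [-0.  -1.5]
 [-1.5 -2.1]
 [-0.9 -1.6]
 [ 0.2 -2.6]]
dial [554.93513144 264.65698212  83.        ] axis [-0.41577038  0.07577063  0.90630779]
ptr (np.float64(134.1), np.float64(39.1)) (np.float64(119.8), np.float64(32.8))
tab (np.float64(-39.3), np.float64(56.3)) (np.float64(-34.2), np.float64(55.6))
jar [445.36362024 289.1697758  180.        ] [443.34702939 290.34775659 180.        ]
tin [413.75068254 153.20659135  90.        ]
tray [[ 621.  -79.   16.]
 [ 615. -360.   16.]
 [ 434. -356.   16.]
 [ 440.  -74.   16.]] [ 527.38351287 -216.85795845   16.        ]
beaker [ 535.44908349 -134.65374215   45.        ] fitting [471.89418824  -8.20977957  42.        ]
spray [539.05009104 469.8531206  100.        ] yeast [ 517.37726413 -477.79188639  120.        ]
```

Request:
{"fn": "servo_tool", "kwargs": {
  "rows": [
    [0, 0, 1.3, 31, -28, 3, 0],
    [0, 0, 1.3, 31, -28, 3, 0],
    [0, 0, 1.3, 31, -28, 2, 0],
    [0, 0, 1.3, 31, -28, 2, 0],
    [0, 0, 1.3, 31, -28, 0, 0],
    [0, 0, 1.3, 31, -28, 0, 0],
    [0, 0, 1.3, 31, -28, 0, 0],
    [0, 0, 1.5, 30, -27, 0, 0],
    [0, 0, 0, 0, 0, 0, 0],
    [0, 0, 0, 0, 0, 0, 0]
  ],
  "grip_force": 25
}}

```text
clock: 1.35
eef_pos: [443.8, 290.7, 215.2]
eef_rot: [-3.141, -0.001, 2.959]
wrist_force: [0.3, -0.1, 0.2]
finger_gap: 94.1
finger_force: 0.0
```

Request:
{"fn": "servo_tool", "kwargs": {
  "rows": [
    [0, 0, 0, 0.7, -1, -20, 0],
    [0, 0, 0, 0, 0, -20, 0],
    [0, 0, 0, 0, 0, -20, 0],
    [0, 0, 0, 0, 0, -20, 0],
    [0, 0, 0, 0, 0, -15, 0],
    [0, 0, 0, 0, 0, -12, 0],
    [0, 0, 0, 0, 0, 0, 0.2],
    [0, 0, 0, 0, 0, 0, 0.25],
    [0, 0, 0, 0, 0, 0, 0.3],
    [0, 0, 0, 0, 0, 0, 0.35],
    [0, 0, 0, 0, 0, 0, 0.4],
    [0, 0, 0, 0, 0, 0, 0.45],
    [0, 0, 0, 0, 0, 0, 0.5],
    [0, 0, 0, 0, 0, 0, 0.5],
    [0, 0, 0, 0, 0, 0, 0.5]
  ]
}}

```text
clock: 3.22
eef_pos: [445.1, 289.4, 108.7]
eef_rot: [3.142, 0.0, 2.96]
wrist_force: [-0.7, -1.9, 5.7]
finger_gap: 59.5
finger_force: 25.0
```

Request:
{"fn": "servo_tool", "kwargs": {
  "rows": [
    [0, 0, 0, 0, 0, 5, 0.55],
    [0, 0, 0, 0, 0, 10, 0.55],
    [0, 0, 0, 0, 0, 20, 0.55],
    [0, 0, 0, 0, 0, 25, 0.55],
    [0, 0, 0, 0, 0, 20, 0.55],
    [0, 0, 0, 0, 0, 10, 0.55],
    [0, 0, 0, 0, 0, 0, 0.55]
  ],
  "grip_force": 30
}}

```text
clock: 4.1
eef_pos: [445.0, 289.5, 198.7]
eef_rot: [3.141, 0.0, 2.96]
wrist_force: [0.0, 0.2, -2.4]
finger_gap: 59.6
finger_force: 30.0
```

Request:
{"fn": "servo_tool", "kwargs": {
  "rows": [
    [0, 0, 0, 2, -10, 0, 0.55],
    [0, 0, 0, 3, -20, 0, 0.55],
    [0, 0, 0, 4, -28, 0, 0.55],
    [0, 0, 0, 5, -36, 0, 0.55],
    [0, 0, 0, 5, -38, 0, 0.55],
    [0, 0, 0, 6, -40, 0, 0.55],
    [0, 0, 0, 6, -40, 0, 0.55],
    [0, 0, 0, 6, -40, 0, 0.55],
    [0, 0, 0, 6, -40, 0, 0.55],
    [0, 0, 0, 6, -40, 0, 0.55],
    [0, 0, 0, 6, -40, 0, 0.55],
    [0, 0, 0, 6, -40, 0, 0.55],
    [0, 0, 0, 5, -38, 0, 0.55],
    [0, 0, 0, 5, -38, 0, 0.55],
    [0, 0, 0, 4, -36, 0, 0.55],
    [0, 0, 0, 3, -28, 0, 0.55],
    [0, 0, 0, 2, -16, 0, 0.55],
    [0, 0, 0, 1, -6.5, 0, 0.55],
    [0, 0, 0, 0, 0, 0, 0.55],
    [0, 0, 0, 0, 0, 0, 0.55]
  ]
}}

```text
clock: 6.6
eef_pos: [526.0, -284.4, 198.6]
eef_rot: [3.142, 0.0, 2.961]
wrist_force: [-0.7, -0.7, -2.6]
finger_gap: 59.2
finger_force: 30.0
```

```bash
python3 - <<'E'
from h import *
s=manip.read_state(); print(s['joints'].round(3),s['eef_pos'],s['wrist_force'])
t=manip.camera("top"); s=manip.camera("side")
cv2.imwrite("pics/s2full.png",s[:,:,::-1]);cv2.imwrite("pics/t3full.png",t[:,:,::-1])
A=cv2.resize(s[215:285,185:250,::-1],(390,420),interpolation=cv2.INTER_CUBIC)
B=cv2.resize(t[160:215,145:196,::-1],(390,420),interpolation=cv2.INTER_CUBIC)
cv2.imwrite("pics/d1.png",np.hstack([A,B]))
E
```

```text
[-0.557  0.412  1.386  0.     1.344 -1.947] [ 526.00607021 -284.36499518  198.55277646] [-0.67199109 -0.74890103 -2.59663895]
```

View pics/d1.png

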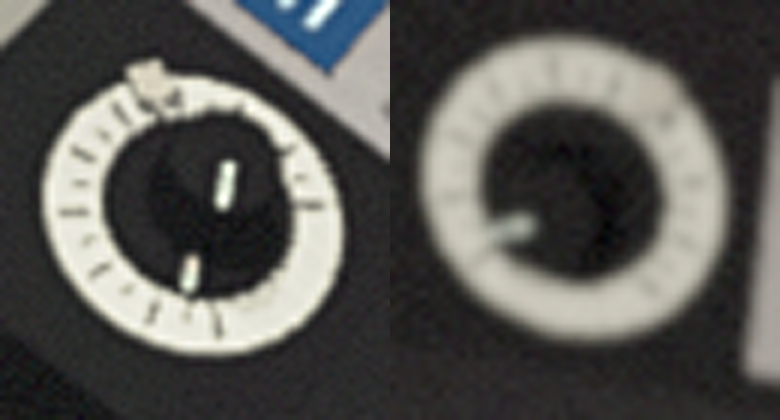

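After the jar lift the dial is unobstructed. In the left (side) crop the ring centre is (193,214), the pointer runs (192,258)→(188,292), and the tab is at (148,80). In the right (top) crop the ring centre is (184,188), the pointer runs (145,224)→(100,237), and the tab is at (265,92). Next I measure the angles and lower the jar.

```bash
cat > a.py <<'E'
from h import *
c=np.array([512.4,226.7,-.18026])
dw=W(c,D); nw=W([0,0,c[2]],N); ex=W([0,0,c[2]],E1); ey=W([0,0,c[2]],np.array([0,1.,0]))
P={"side":lambda u,v:un((u,v),6,(185,215)),"top":lambda u,v:np.array([(u+.5)/7.647-.5+145,(v+.5)/7.636-.5+160])}
def pl(n,u,v,h,ce=None):
    p=hit(n,P[n](u,v),dw+h*nw,nw)-dw; return np.array([p@ex,p@ey])
def rep(n,l,h,p,ce):
    v=pl(n,*p,h)-ce; print(n,l,"ang",np.degrees(np.arctan2(v[1],v[0])).round(1),"r",np.hypot(*v).round(1))
if __name__=="__main__":
    cs={}
    for n,r in(("side",[(41,200),(345,225),(175,72),(215,357),(193,214)]),("top",[(28,180),(338,190),(180,34),(190,342),(184,188)])):
        pts=np.array([pl(n,*q,2) for q in r]); 
        f=least_squares(lambda p:np.hypot(*(pts[:4]-p[:2]).T)-p[2],[0,0,55]).x; print(n,"ring",f.round(1),pts[4].round(1)); cs[n]=f[:2]
    ce=cs["side"]
    rep("side","ptr out",7,(188,292),ce);rep("side","ptr in",7,(192,258),ce)
    rep("side","knob in",42,(230,165),ce);rep("side","knob out",42,(222,208),ce)
    rep("side","tab c",8,(148,80),ce);rep("side","nose",5,(162,110),ce)
    print("skirt c",pl("side",199,204,7).round(1))
    v=pl("side",222,208,42)-pl("side",230,165,42); print("knobline",np.degrees(np.arctan2(v[1],v[0])))
    v=pl("side",188,292,7)-pl("side",192,258,7); print("ptrline",np.degrees(np.arctan2(v[1],v[0])))
    ce=cs["top"]
    rep("top","ptr out",7,(100,237),ce);rep("top","ptr in",7,(145,224),ce);rep("top","tab",8,(265,92),ce)
    v=pl("top",100,237,7)-pl("top",145,224,7); print("ptrline",np.degrees(np.arctan2(v[1],v[0])))
    print(dw,nw)
E
python3 a.py
```

```text
side ring [-1.4 -0.4 59.8] [-1.5  2.5]
top ring [-1.1  2.1 61.5] [0.1 1.7]
side ptr out ang 118.0 r 37.8
side ptr in ang 117.1 r 23.8
side knob in ang 129.7 r 3.0
side knob out ang 117.5 r 21.3
side tab c ang -31.3 r 54.4
side nose ang -33.8 r 42.0
skirt c [-1.2  0.6]
knobline 115.49661865797609
ptrline 119.32490826562535
top ptr out ang 128.7 r 37.2
top ptr in ang 140.6 r 18.7
top tab ang -32.4 r 55.8
ptrline 117.08813882911777
[554.90074042 264.6958822   83.        ] [-0.41577063  0.07576927  0.90630779]
```

Request:
{"fn": "servo_tool", "kwargs": {
  "rows": [
    [0, 0, 0, 0, 0, -15, 0.55],
    [0, 0, 0, 0, 0, -25, 0.55],
    [0, 0, 0, 0, 0, -30, 0.55],
    [0, 0, 0, 0, 0, -25, 0.55],
    [0, 0, 0, 0, 0, -15, 0.55],
    [0, 0, 0, 0, 0, -10, 0.55],
    [0, 0, 0, 0, 0, -6, 0.55],
    [0, 0, 0, 0, 0, -3, 0.55],
    [0, 0, 0, 0, 0, -3, 0.55],
    [0, 0, 0, 0, 0, 0, 0.55]
  ]
}}

```text
clock: 7.95
eef_pos: [526.0, -285.2, 66.6]
eef_rot: [-3.142, 0.0, 2.96]
wrist_force: [-0.3, 0.1, -3.0]
finger_gap: 59.5
finger_force: 30.0
```

Request:
{"fn": "servo_tool", "kwargs": {
  "rows": [
    [0, 0, 0, 0, 0, -1.5, 0.55],
    [0, 0, 0, 0, 0, -1.5, 0.55],
    [0, 0, 0, 0, 0, 0, 0.55]
  ]
}}

```text
clock: 8.32
eef_pos: [526.1, -285.2, 63.8]
eef_rot: [-3.141, 0.001, 2.96]
wrist_force: [0.3, 0.1, 0.9]
finger_gap: 59.3
finger_force: 30.0
```

Request:
{"fn": "servo_tool", "kwargs": {
  "rows": [
    [0, 0, 0, 0, 0, -0.3, 0.35],
    [0, 0, 0, 0, 0, 0, 0.3],
    [0, 0, 0, 0, 0, 0, 0.15],
    [0, 0, 0, 0, 0, 0, 0],
    [0, 0, 0, 0, 0, 0, 0],
    [0, 0, 0, 0, 0, 0, 0],
    [0, 0, 0, 0, 0, 10, 0],
    [0, 0, 0, 0, 0, 20, 0],
    [0, 0, 0, 0, 0, 30, 0],
    [0, 0, 0, 0, 0, 40, 0],
    [0, 0, 0, 0, 0, 40, 0],
    [0, 0, 0, 0, 0, 20, 0],
    [0, 0, 0, 0, 0, 0, 0]
  ]
}}

```text
clock: 9.95
eef_pos: [526.3, -285.3, 225.1]
eef_rot: [-3.14, 0.003, 2.96]
wrist_force: [0.9, 0.2, -0.4]
finger_gap: 94.0
finger_force: 0.0
```

```bash
python3 - <<'E'
from a import *
s=manip.read_state(); Rc=Ro.from_euler('xyz',s['eef_rot'])
d0=dw-1.2*ex+.5*ey
t=np.radians(70); y=np.cos(t)*ex+np.sin(t)*ey; z=-nw; x=np.cross(y,z)
Rt=Ro.from_matrix(np.c_[x,y,z]); print("rotvec",np.degrees((Rt*Rc.inv()).as_rotvec()), "rpy",Rt.as_euler('xyz'))
for h in(110,60,11): print(h,d0+h*nw,d0+h*nw-s['eef_pos'])
im=manip.camera("top")[150:245,245:395,::-1]
cv2.imwrite("pics/tray.png",cv2.resize(im,None,fx=4,fy=4))
E
```

```text
rotvec [ -0.03738723 -24.98281175 -19.57164323] rpy [2.983438   0.40838893 2.57945055]
110 [508.18566674 273.71738573 182.18671466] [-18.15313662 559.06285421 -42.90182103]
60 [528.974198   269.92892222 136.87132531] [  2.63539464 555.27439071 -88.21721039]
11 [549.34695864 266.21622799  92.46224374] [  23.00815528  551.56169647 -132.62629195]
```

View pics/tray.png

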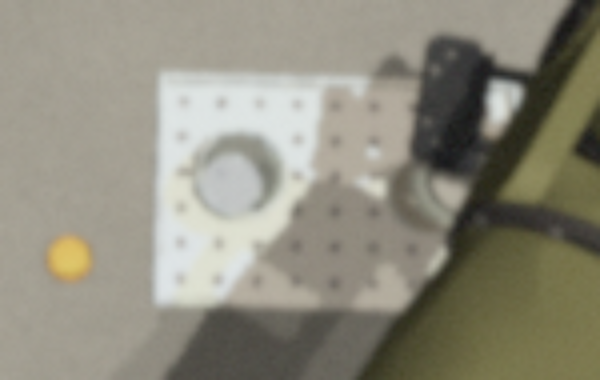

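The jar stands on the tray's free right half (lid at about (455,190)), partly hidden by the arm. Now I move to the dial approach pose.

Request:
{"fn": "servo_tool", "kwargs": {
  "rows": [
    [0, 0, 0, 0, 12, 0, 0],
    [0, 0, 0, 0, 25, 0, 0],
    [0, 0, 0, -1, 36, 0, 0],
    [0, -2.08, -1.63, -1, 40, 0, 0],
    [0, -2.08, -1.63, -1, 40, 0, 0],
    [0, -2.08, -1.63, -1, 40, 0, 0],
    [0, -2.08, -1.63, -1, 40, 0, 0.1],
    [0, -2.08, -1.63, -1, 40, 0, 0.2],
    [0, -2.08, -1.63, -2, 40, 0, 0.3],
    [0, -2.08, -1.63, -2, 40, -3, 0.36],
    [0, -2.08, -1.63, -2, 40, -5, 0.36],
    [0, -2.08, -1.63, -2, 40, -5, 0.36],
    [0, -2.08, -1.63, -2, 40, -8, 0.36],
    [0, -2.08, -1.63, -1, 36, -8, 0.36],
    [0, -2.08, -1.63, -1, 30, -8, 0.36],
    [0, 0, 0, 0, 15, -6, 0.36],
    [0, 0, 0, 0, 5, 0, 0.36],
    [0, 0, 0, 0, 0, 0, 0.36]
  ]
}}

```text
clock: 12.25
eef_pos: [508.0, 273.6, 180.4]
eef_rot: [2.982, 0.405, 2.58]
wrist_force: [0.4, -1.1, -0.3]
finger_gap: 60.3
finger_force: 0.0
```

```bash
cat > w.py <<'E'
from a import *
import sys
s=manip.read_state(); print(s['clock'],"q",np.degrees(s['joints']).round(0),s['finger_gap'],s['wrist_force'].round(1),s['moment'].round(2))
Rc=Ro.from_euler('xyz',s['eef_rot']).as_matrix()
d0=dw-1.2*ex+.5*ey; v=s['eef_pos']-d0
print("pos ex,ey,n",[round(float(v@k),1) for k in(ex,ey,nw)],"tilt err deg",np.degrees(np.arccos(-Rc[:,2]@nw)).round(2),"y ang",np.degrees(np.arctan2(Rc[:,1]@ey,Rc[:,1]@ex)).round(1))
for h in (40,11): print(h,(d0+h*nw-s['eef_pos']).round(1))
E
python3 w.py
```

```text
12.25 q [ 32.  13. 100. -21.  51. -16.] 60.348704245867694 [ 0.4 -1.1 -0.3] [ 0.04  0.21 -0.06]
pos ex,ey,n [-0.9, -0.1, 108.5] tilt err deg 0.25 y ang 70.0
40 [ 29.3  -5.2 -61.7]
11 [ 41.4  -7.4 -87.9]
```

Request:
{"fn": "servo_tool", "kwargs": {
  "rows": [
    [-2.1, 0.4, 4.5, 8, -1, -16, 0.36],
    [-2.1, 0.4, 4.6, 8, -1.5, -16, 0.36],
    [0, 0, 0, 8, -1.5, -16, 0.36],
    [0, 0, 0, 5.3, -1.2, -13.7, 0.36],
    [0, 0, 0, 4, -0.7, -8.7, 0.36],
    [0, 0, 0, 4, -0.7, -8.7, 0.36],
    [0, 0, 0, 3, -0.6, -6.5, 0.36],
    [0, 0, 0, 1.1, -0.2, -2.3, 0.36],
    [0, 0, 0, 0, 0, 0, 0.36]
  ]
}}

```text
clock: 13.38
eef_pos: [549.4, 266.5, 92.3]
eef_rot: [3.06, 0.425, 2.771]
wrist_force: [-0.5, 0.9, -0.2]
finger_gap: 59.8
finger_force: 0.0
```

```bash
python3 w.py
```

```text
13.375 q [ 29.  23.  99. -24.  41. -24.] 59.84822292890158 [-0.5  0.9 -0.2] [0.02 0.16 0.02]
pos ex,ey,n [-0.1, 0.3, 10.9] tilt err deg 0.24 y ang 80.1
40 [-12.1   1.9  26.5]
11 [-0.  -0.3  0.2]
```

Close gently.

Request:
{"fn": "servo_tool", "kwargs": {
  "rows": [
    [0, 0, 0, 0, 0, 0, 0.42],
    [0, 0, 0, 0, 0, 0, 0.46],
    [0, 0, 0, 0, 0, 0, 0.5],
    [0, 0, 0, 0, 0, 0, 0.55],
    [0, 0, 0, 0, 0, 0, 0.6],
    [0, 0, 0, 0, 0, 0, 0.6],
    [0, 0, 0, 0, 0, 0, 0.6]
  ],
  "grip_force": 35
}}

```text
clock: 14.25
eef_pos: [549.4, 266.5, 92.3]
eef_rot: [3.06, 0.425, 2.771]
wrist_force: [-1.9, -0.1, 2.7]
finger_gap: 43.2
finger_force: 35.0
```

```bash
python3 w.py
```

```text
14.25 q [ 29.  23.  99. -24.  41. -25.] 43.209159722359736 [-1.9 -0.1  2.7] [-0.13  0.34 -0.09]
pos ex,ey,n [-0.1, 0.3, 10.9] tilt err deg 0.24 y ang 80.1
40 [-12.1   1.9  26.4]
11 [-0.  -0.3  0.1]
```

Request:
{"fn": "servo_tool", "kwargs": {
  "rows": [
    [1.66, -0.3, -3.63, 0, 0, 0, 0.65],
    [3.33, -0.61, -7.25, 0, 0, 0, 0.65],
    [3.33, -0.61, -7.25, 0, 0, 0, 0.65],
    [3.33, -0.61, -7.25, 0, 0, 0, 0.65],
    [3.33, -0.61, -7.25, 0, 0, 0, 0.65],
    [3.33, -0.61, -7.25, 0, 0, 0, 0.65],
    [3.33, -0.61, -7.25, 0, 0, 0, 0.65],
    [3.33, -0.61, -7.25, 0, 0, 0, 0.65],
    [3.33, -0.61, -7.25, 0, 0, 0, 0.65],
    [3.33, -0.61, -7.25, 0, 0, 0, 0.65],
    [3.33, -0.61, -7.25, 0, 0, 0, 0.65],
    [3.33, -0.61, -7.25, 0, 0, 0, 0.65],
    [3.33, -0.61, -7.25, 0, 0, 0, 0.65],
    [3.33, -0.61, -7.25, 0, 0, 0, 0.65],
    [3.33, -0.61, -7.25, 0, 0, 0, 0.65],
    [1.66, -0.3, -3.63, 0, 0, 0, 0.65],
    [0, 0, 0, 0, 0, 0, 0.65]
  ]
}}

```text
clock: 16.38
eef_pos: [550.7, 266.7, 93.0]
eef_rot: [2.795, -0.283, 0.742]
wrist_force: [10.9, 0.2, -1.7]
finger_gap: 43.6
finger_force: 35.0
```

```bash
python3 w.py
```

```text
16.375 q [ 29.  23. 100. -25.  40.  96.] 43.58533372705742 [10.9  0.2 -1.7] [-0.03 -1.42 -0.03]
pos ex,ey,n [1.4, 0.8, 11.0] tilt err deg 0.47 y ang -40.1
40 [-13.4   1.7  25.7]
11 [-1.4 -0.5 -0.6]
```

Request:
{"fn": "servo_tool", "kwargs": {
  "rows": [
    [1.66, -0.3, -3.63, 0.7, -0.1, 0.3, 0.65],
    [3.33, -0.61, -7.25, 0.7, -0.1, 0.3, 0.65],
    [3.33, -0.61, -7.25, 0, 0, 0, 0.65],
    [2.5, -0.46, -5.44, 0, 0, 0, 0.65],
    [1.66, -0.3, -3.63, 0, 0, 0, 0.65],
    [0, 0, 0, 0, 0, 0, 0.65],
    [0, 0, 0, 0, 0, 0, 0.65]
  ]
}}

```text
clock: 17.25
eef_pos: [551.0, 266.3, 93.1]
eef_rot: [2.98, -0.413, 0.204]
wrist_force: [0.6, -3.0, 2.9]
finger_gap: 43.8
finger_force: 35.0
```

```bash
python3 w.py
```

```text
17.25 q [ 29.  23.  99. -25.  40. 126.] 43.78779358329279 [ 0.6 -3.   2.9] [-0.45 -0.19 -0.28]
pos ex,ey,n [1.7, 0.3, 10.9] tilt err deg 0.32 y ang -69.9
40 [-13.7   2.1  25.6]
11 [-1.6 -0.1 -0.6]
```

Request:
{"fn": "servo_tool", "kwargs": {
  "rows": [
    [0, 0, 0, 0, 0, 0, 0.5],
    [0, 0, 0, 0, 0, 0, 0.45],
    [0, 0, 0, 0, 0, 0, 0.4],
    [0, 0, 0, 0, 0, 0, 0.38],
    [0, 0, 0, 0, 0, 0, 0.38],
    [0, 0, 0, -2, 0.4, 4.5, 0.38],
    [0, 0, 0, -4.2, 0.8, 9, 0.38],
    [0, 0, 0, -8.3, 1.5, 18.1, 0.38],
    [0, 0, 0, -12.5, 2.3, 27.2, 0.38],
    [0, 0, 0, -12.5, 2.3, 27.2, 0.38],
    [0, 0, 0, -8, -10, 20, 0.38],
    [0, 0, 0, -8, -30, 15, 0.38],
    [0, 0, 0, -8, -40, 0, 0.38],
    [0, 0, 0, -8, -40, 0, 0.38],
    [0, 0, 0, -8, -40, 0, 0.38],
    [0, 0, 0, -8, -20, 0, 0.38],
    [0, 0, 0, 0, 0, 0, 0.38]
  ]
}}

```text
clock: 19.38
eef_pos: [463.0, 92.8, 214.7]
eef_rot: [2.981, -0.414, 0.201]
wrist_force: [0.5, -0.1, -0.8]
finger_gap: 58.1
finger_force: 0.0
```

```bash
cat > look.py <<'E'
from a import *
import sys
k=sys.argv[1]; s=manip.camera("side"); t=manip.camera("top")
cv2.imwrite(f"pics/sf{k}.png",s[:,:,::-1]);cv2.imwrite(f"pics/tf{k}.png",t[:,:,::-1])
A=cv2.resize(s[215:285,185:250,::-1],(390,420),interpolation=cv2.INTER_CUBIC)
B=cv2.resize(t[160:215,145:196,::-1],(390,420),interpolation=cv2.INTER_CUBIC)
A2=cv2.resize(t[150:240,260:390,::-1],(390,160));B2=cv2.resize(s[130:230,220:350,::-1],(390,160))
cv2.imwrite(f"pics/d{k}.png",np.vstack([np.hstack([A,B]),np.hstack([A2,B2])]))
E
python3 look.py 2
```

```text
(no output)
```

View pics/d2.png

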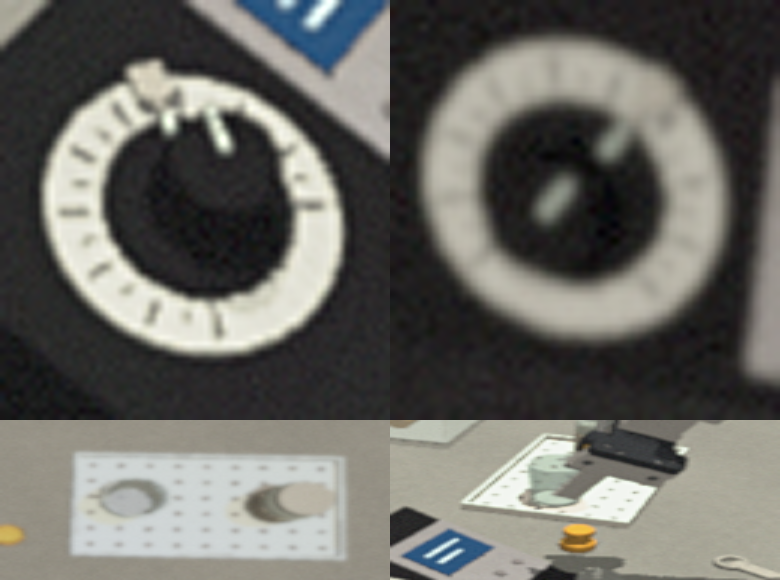

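The jar stands well inside the free half of the tray, and the pointer now lies close to the tab. I'll take one enlarged look to trim the alignment.

```bash
python3 - <<'E'
import cv2,numpy as np
s=cv2.imread("pics/sf2.png")[220:250,201:226]; t=cv2.imread("pics/tf2.png")[162:192,161:186]
f=lambda i:cv2.resize(i,None,fx=16,fy=16,interpolation=cv2.INTER_CUBIC)
cv2.imwrite("pics/z2.png",cv2.normalize(np.hstack([f(s),f(t)]),None,0,255,cv2.NORM_MINMAX))
E
```

```text
(no output)
```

View pics/z2.png

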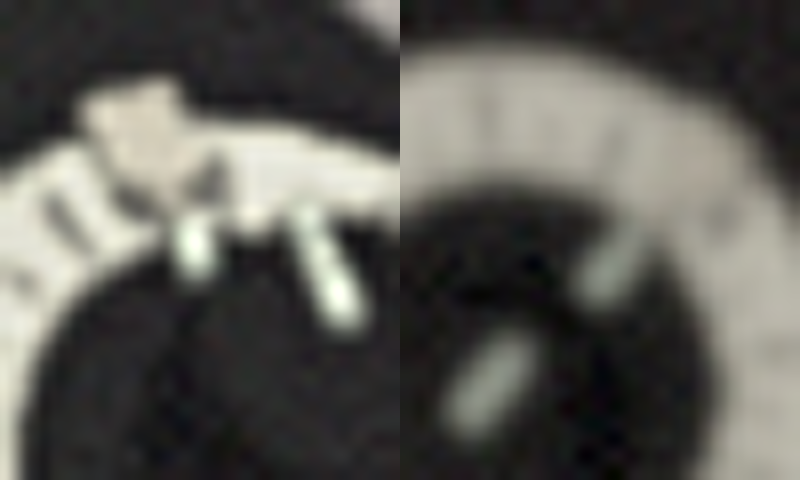

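In the left (side) part, the tab's back corners are (80,105) and (175,80) with the nose at about (175,205). The skirt pointer runs (203,275)→(190,218) and the knob line (345,325)→(305,210). In the right (top) part the pointer runs (590,300)→(645,230), with the tab at about (705,155).

```bash
python3 - <<'E'
from a import *
P["side"]=lambda u,v:un((u,v),16,(201,220)); P["top"]=lambda u,v:un((u-400,v),16,(161,162))
an=lambda v:np.degrees(np.arctan2(v[1],v[0])).round(1)
ce=np.array([-1.2,.3])
# dial centre from side ring fit & TCP force-free location
for c0 in (np.array([-1.3,0.]),np.array([.5,.8])):
  print("centre",c0)
  for l,h,u in(("tabbackL",8,(80,105)),("tabbackR",8,(175,80)),("tabback",8,(128,92)),("nose",8,(175,203)),("ptrout",7,(190,218)),("ptrin",7,(203,275)),("knobout",42,(305,210)),("knobin",42,(345,325))): 
    v=pl("side",*u,h)-c0; print(l,an(v),np.hypot(*v).round(1))
print("tabline",an(pl("side",128,92,8)-pl("side",175,203,8)),"ptr",an(pl("side",190,218,7)-pl("side",203,275,7)),"knob",an(pl("side",305,210,42)-pl("side",345,325,42)))
print("top ptr",an(pl("top",645,230,7)-pl("top",590,300,7)),"knob",an(pl("top",525,335,42)-pl("top",465,430,42)),"overall",an(pl("top",645,230,7)-pl("top",465,430,42)))
for n in("top",):
  for c0 in(np.array([-1.1,2.1]),np.array([0,1.5])): print([(an(pl(n,*u,h)-c0),np.hypot(*(pl(n,*u,h)-c0)).round(1)) for u,h in(((705,155),8),((645,230),7))])
E
```

```text
centre [-1.3  0. ]
tabbackL -25.2 61.5
tabbackR -39.7 62.4
tabback -32.6 61.5
nose -32.7 42.5
ptrout -35.3 40.2
ptrin -33.2 30.9
knobout -35.3 21.2
knobin -27.3 2.9
centre [0.5 0.8]
tabbackL -26.6 60.3
tabbackR -41.3 61.6
tabback -34.1 60.5
nose -35.0 41.5
ptrout -37.8 39.2
ptrin -36.4 29.9
knobout -40.1 20.2
knobin -69.9 2.3
tabline -32.2 ptr -42.2 knob -36.6
top ptr -30.4 knob -25.2 overall -30.2
[(np.float64(-32.5), np.float64(57.5)), (np.float64(-33.2), np.float64(38.4))]
[(np.float64(-32.6), np.float64(56.2)), (np.float64(-33.4), np.float64(37.1))]
```

```bash
python3 - <<'E'
from a import *
ims={n:np.mean([manip.camera(n).astype(float) for _ in range(10)],0) for n in("side","top")}
np.savez("pics/avg.npz",**ims)
# unwrap to polar: rows r, cols angle
for n,c0 in(("side",np.array([-1.3,0.])),("top",np.array([-.6,1.9]))):
    for h,rs,name in((7,(28,30,32,34),"ptr"),(42,(10,13,16,19),"knob"),(8,(42,46,50,54,58,61),"tab")):
        A=np.arange(-60,-4,.5)
        for r in rs:
            v=np.radians(A); p=dw+h*nw+np.outer(c0[0]+r*np.cos(v),ex)+np.outer(c0[1]+r*np.sin(v),ey)
            uv=proj(n,p).astype(np.float32)
            q=cv2.remap(ims[n].astype(np.float32),uv[:,0][None],uv[:,1][None],cv2.INTER_CUBIC)[0]
            if name=="tab":
                g=q[:,0]-q[:,2]; g=g-np.median(g)   # pinkness
            else: g=q.mean(1)-np.median(q.mean(1))
            m=np.argmax(g); w=np.clip(g-.4*g[m],0,None)*(abs(A-A[m])<(13 if name=="tab" else 10))
            print(n,name,r,"peak",A[m],g[m].round(0),"centroid",(w@A/w.sum()).round(1))
E
```

```text
side ptr 28 peak -31.5 8.0 centroid -31.6
side ptr 30 peak -31.5 51.0 centroid -31.9
side ptr 32 peak -33.0 129.0 centroid -32.6
side ptr 34 peak -33.0 196.0 centroid -33.4
side knob 10 peak -37.5 72.0 centroid -37.7
side knob 13 peak -34.5 114.0 centroid -34.5
side knob 16 peak -35.0 143.0 centroid -34.8
side knob 19 peak -35.0 130.0 centroid -34.9
side tab 42 peak -32.0 4.0 centroid -30.9
side tab 46 peak -32.5 8.0 centroid -33.2
side tab 50 peak -36.0 10.0 centroid -33.1
side tab 54 peak -34.0 7.0 centroid -31.9
side tab 58 peak -28.0 22.0 centroid -31.7
side tab 61 peak -37.0 23.0 centroid -32.5
top ptr 28 peak -33.0 93.0 centroid -33.1
top ptr 30 peak -33.0 93.0 centroid -33.0
top ptr 32 peak -33.0 94.0 centroid -32.9
top ptr 34 peak -32.5 76.0 centroid -32.5
top knob 10 peak -33.5 16.0 centroid -33.3
top knob 13 peak -34.0 33.0 centroid -33.9
top knob 16 peak -33.5 42.0 centroid -33.5
top knob 19 peak -32.5 45.0 centroid -32.8
top tab 42 peak -31.0 1.0 centroid -29.9
top tab 46 peak -31.5 3.0 centroid -31.6
top tab 50 peak -33.5 4.0 centroid -33.2
top tab 54 peak -33.5 4.0 centroid -32.9
top tab 58 peak -35.5 4.0 centroid -34.1
top tab 61 peak -33.5 5.0 centroid -33.7
```

Pointer and tab agree within about 0.5°, at −32.9° and −32.7°. I'm handing the job in.

```bash
python3 -c "
from cell import manip
print(manip.sign_off())"
```

```text
the job is handed in; nothing more can be done
None
```

I stood the hop jar upright on the drip tray beside the beaker, then turned the dial about 150° clockwise; its pointer lines up with the set tab to within about 0.5° by camera, and I let go and handed the job in.

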